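# Sweep the loose parts into the parts pan

## Task

Clear the bench after the strip-down: sweep the loose gear, the ball bearing and the bolt along the bench top into the open-fronted sheet-metal parts pan, so that all three rest wholly inside it, behind its front lip, with the gear and the bearing lying flat. Push them with the fingertips or the outside of the fingers; do not pick any of them up. Leave the piston, the bearing cap and the spark plug where they are.

Things in the scene. Friction and masses are not known exactly. Their poses are not given: they have to be found in the camera images.
- pan: Plain grey sheet-metal pan fixed to the bench, open on top and at its -x side (the mouth). Inside 200 mm deep (its x -100 to +100 mm), 210 mm wide (y -105 to +105). Walls 4 mm thick, 31 mm high at +x and both sides. Floor 2 mm above the bench; a smooth sloping lip rises to it from x = -125 to -100 mm. Origin: centre of the inside, at bench height; x runs from mouth to back wall, z up.
- pan_mouth (a point): Middle of the mouth, on the inner edge of the lip, where the pan's floor begins (2 mm above the bench). Axes as the pan's.
- gear: Plain steel spur gear lying flat, 65 mm diameter over the teeth, teeth 14 mm high, with a hub 28 mm in diameter and 25 mm high; 0.3 kg. Origin at the centre of its underside, z up.
- bearing: Bright ball bearing lying flat, 52 mm diameter, 15 mm high, with a bore. Origin at the centre of its underside, z up.
- bolt: Steel hex bolt with a rusty nut lying on the bench, 66 mm long, 17 mm wide over the head and nut, 20 mm high; 0.06 kg. Its length lies along its y. Origin under its mid-length, on the bench as it lies at the start.
- bolt_mid (a point): Middle of the bolt's length, on its axis, 10 mm above the bench as it lies. Axes as the bolt's.
- bolt_end_a (a point): End of the bolt at its -y, on its axis, 33 mm from the middle.
- bolt_end_b (a point): End of the bolt at its +y, on its axis, 33 mm from the middle.
- piston: Bystander: grey engine piston standing upright, 68 x 71 mm, 60 mm high. Origin at the centre of its underside.
- cap: Bystander: cast bearing cap, an arch 68 mm long (its y), 22 mm thick (its x), 34 mm high. Origin at the centre of its underside.
- plug: Bystander: used spark plug lying on the bench, 84 mm long (its y), 21 mm wide, 18 mm high. Origin under its centre.

How it is judged:
By the outcome, as a careful person would: the job done as asked, in the order asked, and still so for the second after the job is handed in, with the robot touching nothing.
It also fails if it takes over 72 s, if anything falls off the work surface, if the arm or the gripper's body presses on something with over 40 N, if the wrist force passes 120 N, or if a joint passes its speed limit or range.

## Robot

A 7-joint arm with a two-finger parallel gripper is mounted at the origin on the work surface; the furniture and walls round the work are solid. World frame = base frame: x ahead of the robot, y to its left, z up, the work surface at z = 0. Lengths are in m, angles in rad, forces in N, time in s.
With the tool pointing down it reaches from about 0.4 to 0.875 m from the base axis. Payload 19.3 kg.
Tool frame: the origin (TCP) lies midway between the tips of the shut fingers; the grasp point (between the pads) lies 19 mm behind it; z points along the fingers, y is the line along which they close (so a half turn about z gives the same grasp; the last joint's range is limited). The gripper opens to 85 mm and grips with 20 to 120 N. Pads are 22 mm wide; open, the fingers measure 114 mm over their backs; the gripper's body (76 mm by 85 mm) begins 54 mm behind the grasp point. The pads swing forward as they close: fully open they stand 13 mm farther back than shut.
Start: joints at [1.055, 0.521, -0.036, 1.599, 0.021, 1.021, -0.113], TCP at [0.269, -0.564, 0.231] pointing down, gripper open.
Joint ranges: [-2.91, 2.91], [-0.3, 2.13], [-1.5, 1.42], [0.17, 2.43], [-1.26, 4.41], [0.16, 1.93], [-2.52, 2.52]. Speed limits (rad/s): [1.89, 1.89, 2.39, 2.39, 3.01, 3.01, 3.01].

## Interface

Orientations are given as [roll, pitch, yaw] about the fixed x, y, z axes, in that order (R = Rz(yaw) Ry(pitch) Rx(roll)).
In Python, from workcell import * gives the robot as it stands. The module is installed in compiled form; this text tells all that it offers.
- The arm moves only by the tool play_rows, never from a script. Its argument "deltas" is a list of rows, each a list of 7 numbers: the shift along the tool's x, y, z in units of 500 mm (1.0 is 500 mm), then the turn, a rotation vector about the tool's x, y, z in units of 120 degrees (1.0 is 120 degrees), then the closure, from 0 (fully open) to 1 (shut). A call has 1 to 10 rows; each row is the pose to reach, as a shift and turn from the pose commanded when the call began, along the tool's axes at that moment; what a row does not reach only later rows make up. A row lasts 1/10 s, in which the tool goes at most 50 mm and 8.59 degrees, less where a joint would pass 70% of its speed; a pose out of reach is approached as far as the arm can. A call with a number of a shift or a turn outside -1 to 1 is refused whole. A call with a gripper value outside its range is refused whole. The fingers move at their own pace and stop on an object; "newtons" is the grip in N (left out, the last holds). Time passes only in rows, so rows that repeat a pose let the fingers close. It gives the time, the measured TCP pose, the force, the opening and the grip force at its end, in the units of the state.
- observe(): the state, without advancing time (a new reading comes with each control period).
- grab_frame(name): name is "side" or "top" or "wrist"; returns the picture (384x512x3 uint8, red, green, blue); there is no depth.
- get_calibration(name): a dict with "fovy" (degrees; the focal length in pixels is half the picture's height over the tangent of half this angle, whatever the lens; pixels are square), "cx", "cy" (the principal point, pixels), "k1" (the pictures are not rectified: a ray, as slopes to the right and down, at radius r is drawn at 1 + k1 r^2 times it, then the intrinsics apply), "xyz" and "rotation" of the camera in the world. Camera axes: x right, y down, z forward; pixel columns grow to the right and rows downward; lengths in m; the calibration is good to about 2 mm. A picture is of the moment at which its call begins: read the wrist's pose just before it. get_calibration takes no time and is no camera call; for the wrist camera it gives the pose at the moment of the call.
- job_done(): hands the job in; it is judged then, once.
The state is a dict: "clock": time; "qpos": joint angles; "qd": joint speeds; "joint_efforts": joint torques, N m; "position": TCP position; "tool_rot": TCP orientation; "force": force on the tool from outside, world axes, zero at the start; "moment": the same for the moment, N m; "grip_width": finger opening in m; "finger_force": force on a finger pad.
Only numpy, scipy, OpenCV 4.12 (cv2) and the standard library are available. Lean on these libraries where they do the work, as an engineer would, in place of code of your own. Each camera call takes 0.05 s, during which the arm holds its last target. There are 200 camera calls.

## Working session

There is one attempt and no reset: what is moved stays moved. The work goes in short steps, Python scripts to look and compute and a tool call to move; the robot and the scene stay as the last step left them, time stands still between calls to the robot, and variables do not carry over. Pictures are saved under pics/ and viewed, at most 10 in all, crops included, and the job is handed in when it is done.

Besides the shell and the picture viewer there is one more tool, called after "Request:" in YAML: its name, and indented under it one key for each argument. play_rows: Moves the arm, as the interface text tells. Its arguments: {"type":"object","properties":{"deltas":{"type":"array"},"newtons":{"type":"number"}},"required":["deltas"]}

```bash
mkdir -p pics; python3 - <<'E'
from workcell import *
import cv2
for n in("top","side"):
    c=get_calibration(n);print(n,c)
    cv2.imwrite(f"pics/{n}0.png",cv2.cvtColor(grab_frame(n),cv2.COLOR_RGB2BGR))
s=observe();print(s)
E
```

```text
top {'fovy': 56.1637694153975, 'cx': 261.8743778645094, 'cy': 185.12041005285744, 'k1': 0.004271935928986044, 'xyz': array([ 0.41002752, -0.02343119,  0.96312476]), 'rotation': array([-2.96010905,  0.03491838, -1.56512821])}
side {'fovy': 57.11247583470079, 'cx': 259.7663899747414, 'cy': 188.96686806669726, 'k1': 0.02012475971808705, 'xyz': array([0.56819334, 0.79737942, 0.62680271]), 'rotation': array([-2.19282678,  0.01541807,  3.12573394])}
{'clock': 0.1, 'qpos': array([ 1.05481648,  0.52196745, -0.0363217 ,  1.59993258,  0.02118303,
        1.0210842 , -0.11281807]), 'qd': array([-0.00106198, -0.00026121,  0.00066362, -0.00213286, -0.00126767,
        0.00154966, -0.0021777 ]), 'joint_efforts': array([ 2.50128869e-03, -9.28496075e+01,  1.98353738e+00, -3.70537090e+01,
        1.80672412e-02,  5.22325587e-03,  1.43782859e-04]), 'position': array([ 0.26932235, -0.56367292,  0.23078181]), 'tool_rot': array([-3.14058697e+00,  5.77928234e-05,  4.45736645e-01]), 'force': array([ 0.1841267 ,  0.61025865, -1.03337372]), 'moment': array([-0.02557653, -0.02069044,  0.02028289]), 'finger_force': 0.0, 'grip_width': 0.08518309539925531}
```

View pics/top0.png

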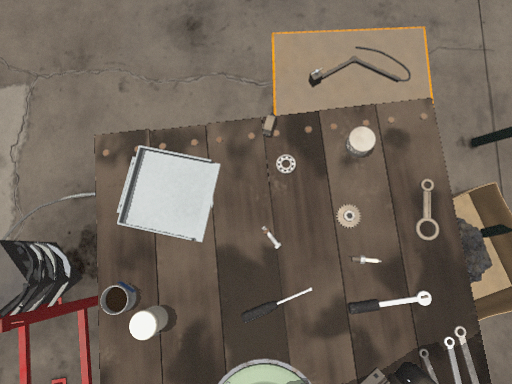

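View pics/side0.png

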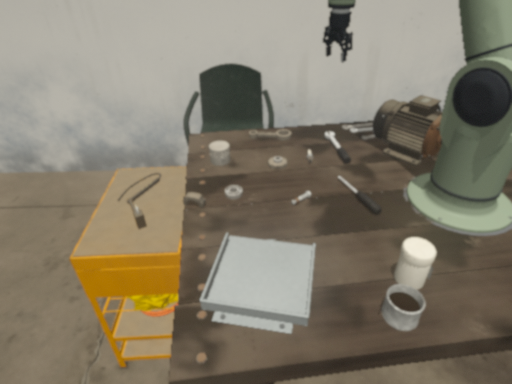

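The top view shows the bearing at (286,163), gear (348,216), bolt (271,237), plug (367,260), piston (361,141), cap (270,124) and the pan at about (170,193), with its mouth apparently to the right. The side view agrees with this layout.

```bash
cat > h.py <<'E'
from workcell import *
import numpy as np, cv2
from scipy.spatial.transform import Rotation as R
def ray(n,uv,z,c=None):
    c=c or get_calibration(n); f=192/np.tan(np.radians(c['fovy']/2))
    p=np.array([(uv[0]-c['cx'])/f,(uv[1]-c['cy'])/f]); q=p.copy()
    for _ in range(10): q=p/(1+c['k1']*(q@q))
    d=R.from_euler('xyz',c['rotation']).apply([*q,1]); o=np.array(c['xyz'])
    return (o+d*(z-o[2])/d[2])[:2]
def proj(n,P,c=None):
    c=c or get_calibration(n); f=192/np.tan(np.radians(c['fovy']/2))
    v=R.from_euler('xyz',c['rotation']).inv().apply(np.array(P)-c['xyz']); q=v[:2]/v[2]
    return q*(1+c['k1']*(q@q))*f+[c['cx'],c['cy']]
E
python3 - <<'E'
from h import *
for k,uv,z in [("bearing",(286,163),.015),("gear",(348,216),.02),("bolt_a",(265,228),.01),("bolt_b",(278,247),.01),("plug1",(352,259),.009),("plug2",(381,261),.009),("piston",(361,139),.06),("cap",(270,125),.03),
 ("p1",(143,146),.031),("p2",(219,162),.031),("p3",(203,241),.0),("p4",(118,222),.031),("p2low",(219,162),0)]:
    print(k,ray("top",uv,z).round(3))
im=cv2.imread("pics/top0.png")
a=cv2.resize(im[135:255,105:305],None,fx=4,fy=4,interpolation=cv2.INTER_CUBIC)
cv2.imwrite("pics/crop1.png",a)
im=cv2.imread("pics/side0.png")
cv2.imwrite("pics/crop2.png",cv2.resize(im[130:335,180:380],None,fx=2.9,fy=2.9,interpolation=cv2.INTER_CUBIC))
E
```

```text
bearing [ 0.645 -0.054]
gear [ 0.501 -0.214]
bolt_a [0.47  0.002]
bolt_b [ 0.421 -0.032]
plug1 [ 0.391 -0.223]
plug2 [ 0.387 -0.296]
piston [ 0.697 -0.247]
cap [ 0.747 -0.011]
p1 [0.689 0.334]
p2 [0.644 0.125]
p3 [0.436 0.167]
p4 [0.483 0.387]
p2low [0.652 0.13 ]
```

View pics/crop1.png

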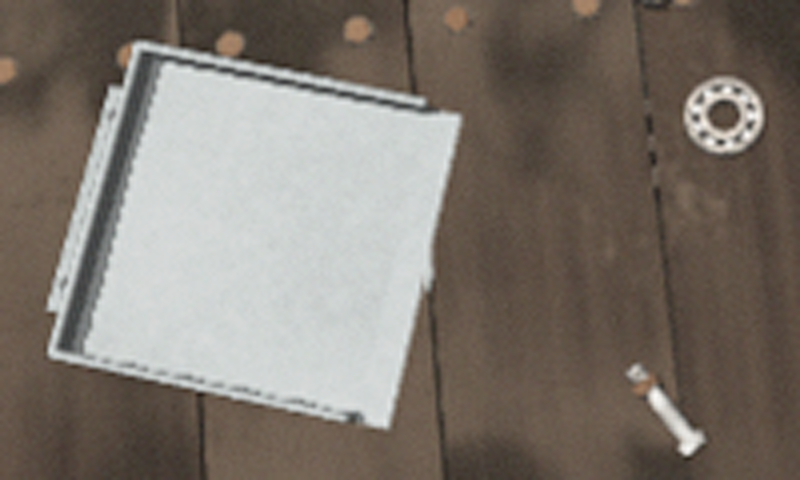

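View pics/crop2.png

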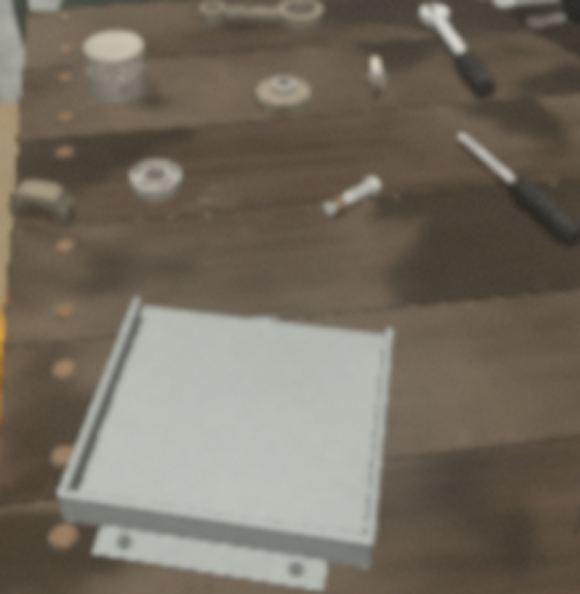

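The crops show the pan's mouth edge facing right (-y), with lip corners at top pixels (220.5,163.5) and (202,242). The back wall is at the left, with corners at (138.8,145.8) and (118,223.5). The bolt's nut end is at top-view pixel (263.5,227.5) and its head at (278,246.5). I'll check these against the side view.

```bash
cat >> h.py <<'E'
a,b=ray("top",(220.5,163.5),0),ray("top",(202,242),0)
v=(b-a)/np.linalg.norm(b-a); PX=np.array([v[1],-v[0]]); PY=v
PO=(a+b)/2+.125*PX
def topan(p): d=np.array(p)[:2]-PO; return np.array([d@PX,d@PY])
def toworld(q): return PO+q[0]*PX+q[1]*PY
E
python3 - <<'E'
from h import *
print("lip len",np.linalg.norm(b-a),"PO",PO,"yaw",np.degrees(np.arctan2(PX[1],PX[0])))
for uv in((138.8,145.8),(118,223.5)): print("back",topan(ray("top",uv,.031)).round(3))
for k,t,s,z in [("gear",(348.5,215.5),(277.6,160.3),.02),("bearing",(286,163.5),(233.4,191.4),.013),("nut",(263.5,227.5),(293.8,201.7),.01),("head",(278,246.5),(309.3,193.4),.01)]:
    p,q=ray("top",t,z),ray("side",s,z); print(k,p.round(3),q.round(3),topan(p).round(3),topan(q).round(3))
for q in((-.1,-.107,.031),(-.1,.107,.031),(.104,.107,.031),(.104,-.107,.031)):
    print("side pred crop",((proj("side",[*toworld(q),q[2]])-[180,130])*2.9).round())
E
```

```text
lip len 0.21900752055965345 PO [0.56519739 0.27035812] yaw 78.47737338238856
back [ 0.099 -0.107]
back [0.097 0.108]
gear [ 0.502 -0.216] [ 0.502 -0.21 ] [-0.489 -0.036] [-0.484 -0.034]
bearing [ 0.644 -0.054] [ 0.642 -0.049] [-0.302 -0.142] [-0.298 -0.14 ]
nut [0.471 0.006] [0.468 0.003] [-0.278  0.039] [-0.282  0.042]
head [ 0.422 -0.032] [ 0.419 -0.035] [-0.325  0.08 ] [-0.329  0.082]
side pred crop [134. 299.]
side pred crop [387. 330.]
side pred crop [368. 546.]
side pred crop [ 57. 499.]
```

```bash
cat >> h.py <<'E'
def plan(xy,z,yawdeg):
    s=observe(); Rc=R.from_euler('xyz',s['tool_rot']); Rt=R.from_euler('xyz',[np.pi,0,np.radians(yawdeg)])
    d=Rc.inv().apply(np.array([*xy,z])-s['position'])/.5; r=(Rc.inv()*Rt).as_rotvec()/np.radians(120)
    print("t",s['clock'],"pos",s['position'].round(4),"rot",s['tool_rot'].round(4),"q",s['qpos'].round(2),"F",s['force'].round(1),"w",round(s['grip_width'],4)); print("target",np.round([*xy,z],4),"shift",d.round(4),"turn",r.round(4))
E
python3 - <<'E'
from h import *
plan(toworld((-.557,-.039)),.1,82.2)
E
```

```text
t 0.1 pos [ 0.2693 -0.5637  0.2308] rot [-3.1406e+00  1.0000e-04  4.4570e-01] q [ 1.05  0.52 -0.04  1.6   0.02  1.02 -0.11] F [ 0.2  0.6 -1. ] w 0.0852
target [ 0.4921 -0.2832  0.1   ] shift [ 0.644  -0.3137  0.2618] turn [-5.000e-04 -2.000e-04 -4.722e-01]
```

Request:
play_rows:
  deltas:
    - [0.064,-0.031,0.026,0,0,-0.047,0.65]
    - [0.129,-0.063,0.052,0,0,-0.094,0.65]
    - [0.193,-0.094,0.079,0,0,-0.142,0.65]
    - [0.258,-0.125,0.105,0,0,-0.189,0.65]
    - [0.322,-0.157,0.131,0,0,-0.236,0.65]
    - [0.386,-0.188,0.157,0,0,-0.283,0.65]
    - [0.451,-0.22,0.183,0,0,-0.33,0.65]
    - [0.515,-0.251,0.209,0,0,-0.378,0.65]
    - [0.58,-0.282,0.236,0,0,-0.425,0.65]
    - [0.644,-0.314,0.262,0,0,-0.472,0.65]
  newtons: 40

```text
clock: 1.1
position: [0.4929, -0.2821, 0.0996]
tool_rot: [-3.141, -0.0, 1.438]
force: [-0.3, -1.0, -0.9]
grip_width: 0.0299
finger_force: 0.0
```

```bash
python3 - <<'E'
from h import *
plan(toworld((-.557,-.039)),.1,82.2)
cv2.imwrite("pics/w1.png",cv2.cvtColor(grab_frame("wrist"),cv2.COLOR_RGB2BGR))
plan(toworld((-.557,-.039)),.004,82.2)
c=get_calibration("wrist")
for n,P in(("gear",(.502,-.213,.02)),):print(n,proj("wrist",P,c))
E
```

```text
t 1.1 pos [ 0.4929 -0.2821  0.0996] rot [-3.1413e+00 -2.0000e-04  1.4383e+00] q [ 0.63  0.62 -0.3   1.85  0.26  0.71  0.05] F [-0.3 -1.  -0.9] w 0.0299
target [ 0.4921 -0.2832  0.1   ] shift [-0.0023 -0.0013 -0.0008] turn [-0.0001 -0.0001  0.0017]
t 1.15 pos [ 0.4962 -0.276   0.0979] rot [-3.1415 -0.004   1.4507] q [ 0.62  0.62 -0.3   1.85  0.26  0.71  0.05] F [ 2.2  8.9 -3. ] w 0.0297
target [ 0.4921 -0.2832  0.004 ] shift [-0.0159 -0.0063  0.1877] turn [-0.0001 -0.0019  0.0077]
gear [257.00814465 122.57911312]
```

View pics/w1.png

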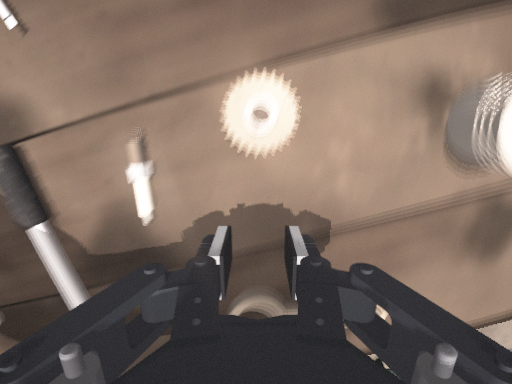

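The wrist view shows the gear hub at (260,113), centred ahead of the finger gap at about x = 258. I'll descend and then push.

Request:
play_rows:
  deltas:
    - [0,0,0.05,0,0,0,0.65]
    - [0,0,0.1,0,0,0,0.65]
    - [0,0,0.15,0,0,0,0.65]
    - [0,0,0.18,0,0,0,0.65]
    - [0,0,0.192,0,0,0,0.65]
    - [0,0,0.192,0,0,0,0.65]
    - [0.02,0,0.192,0,0,0,0.65]
    - [0.04,0,0.192,0,0,0,0.65]
    - [0.06,0,0.192,0,0,0,0.65]
    - [0.08,0,0.192,0,0,0,0.65]

```text
clock: 2.15
position: [0.4982, -0.2431, 0.0049]
tool_rot: [3.141, 0.001, 1.435]
force: [-0.4, -3.1, 2.8]
grip_width: 0.03
finger_force: 1.9
```

Request:
play_rows:
  deltas:
    - [0.02,0,0,0,0,0,0.65]
    - [0.04,0,0,0,0,0,0.65]
    - [0.06,0,0,0,0,0,0.65]
    - [0.08,0,0,0,0,0,0.65]
    - [0.1,0,0,0,0,0,0.65]
    - [0.12,0,0,0,0,0,0.65]
    - [0.14,0,0,0,0,0,0.65]
    - [0.16,0,0,0,0,0,0.65]
    - [0.18,0,0,0,0,0,0.65]
    - [0.2,0,0,0,0,0,0.65]

```text
clock: 3.15
position: [0.5114, -0.1442, 0.0044]
tool_rot: [-3.142, 0.0, 1.434]
force: [-0.6, -5.5, 5.4]
grip_width: 0.0298
finger_force: 3.0
```

```bash
python3 - <<'E'
from h import *
plan(toworld((.015,-.002)),.004,82.2)
a1=grab_frame("wrist");b1=grab_frame("top")
cv2.imwrite("pics/m1.png",cv2.cvtColor(np.hstack([cv2.resize(a1,(400,300)),cv2.resize(b1[100:300,90:400],(400,258)) if 0 else cv2.resize(b1,(400,300))]),cv2.COLOR_RGB2BGR))
E
```

```text
t 3.15 pos [ 0.5114 -0.1442  0.0044] rot [-3.1416e+00  4.0000e-04  1.4341e+00] q [ 0.31  0.73 -0.2   1.98  0.31  0.46 -0.25] F [-0.6 -5.5  5.4] w 0.0298
target [0.5702 0.2847 0.004 ] shift [ 8.657e-01 -4.000e-04  5.000e-04] turn [-0.      0.0002 -0.0003]
```

View pics/m1.png

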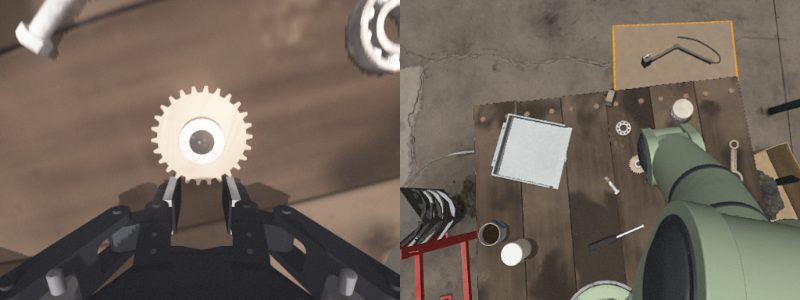

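The gear sits squarely in the two-finger cradle, with its hub at about (203,140) in the left half. I'll continue the push.

Request:
play_rows:
  deltas:
    - [0.025,0,0,0,0,0,0.65]
    - [0.05,0,0,0,0,0,0.65]
    - [0.075,0,0,0,0,0,0.65]
    - [0.1,0,0,0,0,0,0.65]
    - [0.125,0,0,0,0,0,0.65]
    - [0.15,0,0,0,0,0,0.65]
    - [0.175,0,0,0,0,0,0.65]
    - [0.2,0,0,0,0,0,0.65]
    - [0.225,0,0,0,0,0,0.65]
    - [0.25,0,0,0,0,0,0.65]

```text
clock: 4.25
position: [0.5285, -0.0198, 0.0043]
tool_rot: [-3.142, -0.0, 1.434]
force: [-0.4, -1.4, -0.6]
grip_width: 0.0299
finger_force: 0.9
```

Request:
play_rows:
  deltas:
    - [0.02,0,0,0,0,0,0.65]
    - [0.04,0,0,0,0,0,0.65]
    - [0.06,0,0,0,0,0,0.65]
    - [0.08,0,0,0,0,0,0.65]
    - [0.1,0,0,0,0,0,0.65]
    - [0.12,0,0,0,0,0,0.65]
    - [0.14,0,0,0,0,0,0.65]
    - [0.16,0,0,0,0,0,0.65]
    - [0.18,0,0,0,0,0,0.65]
    - [0.2,0,0,0,0,0,0.65]

```text
clock: 5.25
position: [0.5421, 0.079, 0.0043]
tool_rot: [-3.142, 0.0, 1.434]
force: [0.8, -1.5, -1.2]
grip_width: 0.0295
finger_force: 1.0
```

Request:
play_rows:
  deltas:
    - [0.02,0,0,0,0,0,0.65]
    - [0.04,0,0,0,0,0,0.65]
    - [0.06,0,0,0,0,0,0.65]
    - [0.08,0,0,0,0,0,0.65]
    - [0.1,0,0,0,0,0,0.65]
    - [0.12,0,0,0,0,0,0.65]
    - [0.14,0,0,0,0,0,0.65]
    - [0.16,0,0,0,0,0,0.65]
    - [0.18,0,0,0,0,0,0.65]
    - [0.2,0,0,0,0,0,0.65]

```text
clock: 6.25
position: [0.5557, 0.1781, 0.0043]
tool_rot: [-3.142, 0.0, 1.434]
force: [0.0, -2.9, 1.3]
grip_width: 0.0299
finger_force: 1.7
```

Request:
play_rows:
  deltas:
    - [0.02,0,0,0,0,0,0.65]
    - [0.04,0,0,0,0,0,0.65]
    - [0.06,0,0,0,0,0,0.65]
    - [0.08,0,0,0,0,0,0.65]
    - [0.1,0,0,0,0,0,0.65]
    - [0.12,0,0,0,0,0,0.65]
    - [0.14,0,0,0,0,0,0.65]
    - [0.155,0,0,0,0,0,0.65]
    - [0.17,0,0,0,0,0,0.65]
    - [0.18,0,0,0,0,0,0.65]

```text
clock: 7.25
position: [0.5679, 0.2671, 0.0043]
tool_rot: [-3.142, -0.0, 1.435]
force: [-0.8, -2.7, 1.6]
grip_width: 0.03
finger_force: 1.9
```

```bash
python3 - <<'E'
from h import *
plan(toworld((-.02,-.005)),.1,82.2)
a1=grab_frame("wrist");b1=grab_frame("side")
cv2.imwrite("pics/m2.png",cv2.cvtColor(np.hstack([cv2.resize(a1,(400,300)),cv2.resize(b1,(400,300))]),cv2.COLOR_RGB2BGR))
# bearing: start heading
q0,q1=np.array((-.300,-.141)),np.array((-.045,-.012)); h=(q1-q0)/np.linalg.norm(q1-q0)
yaw=78.5+np.degrees(np.arctan2(h[1],h[0])); print("yaw",yaw,toworld(q0-.065*h),toworld(q1-.032*h),np.linalg.norm(q1-q0))
E
```

```text
t 7.25 pos [0.5679 0.2671 0.0043] rot [-3.1416e+00 -1.0000e-04  1.4346e+00] q [-0.44  0.82 -0.15  1.72  0.19  0.61 -0.83] F [-0.8 -2.7  1.6] w 0.03
target [0.5661 0.2498 0.1   ] shift [-0.0349  0.0012 -0.1914] turn [-0.     -0.0001 -0.    ]
yaw 105.33404347077447 [ 0.66059343 -0.11445391] [0.57641666 0.19300384] 0.2857726368986366
```

View pics/m2.png

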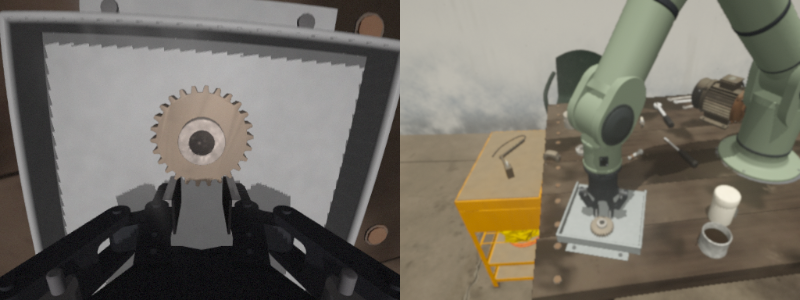

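The gear lies flat in the pan, well past the lip. I'll back off and raise the tool.

Request:
play_rows:
  deltas:
    - [-0.02,0,0,0,0,0,0.65]
    - [-0.04,0,0,0,0,0,0.65]
    - [-0.06,0,-0.04,0,0,0,0.65]
    - [-0.1,0,-0.12,0,0,0,0.65]
    - [-0.14,0,-0.2,0,0,0,0.65]

```text
clock: 7.85
position: [0.5575, 0.1951, 0.1049]
tool_rot: [-3.14, 0.001, 1.434]
force: [0.8, 0.5, 0.6]
grip_width: 0.0299
finger_force: 0.0
```

```bash
python3 - <<'E'
from h import *
plan((.6606,-.1145),.1,105.3)
E
```

```text
t 7.85 pos [0.5575 0.1951 0.1049] rot [-3.1403e+00  1.0000e-03  1.4338e+00] q [-0.31  0.63 -0.18  1.79  0.16  0.74 -0.71] F [0.8 0.5 0.6] w 0.0299
target [ 0.6606 -0.1145  0.1   ] shift [-0.5852  0.2888  0.01  ] turn [-0.0007  0.0003 -0.1929]
```

Request:
play_rows:
  deltas:
    - [-0.04,0.02,0,0,0,-0.02,0.65]
    - [-0.11,0.055,0,0,0,-0.04,0.65]
    - [-0.18,0.09,0,0,0,-0.06,0.65]
    - [-0.25,0.125,0,0,0,-0.08,0.65]
    - [-0.32,0.16,0,0,0,-0.1,0.65]
    - [-0.39,0.195,0,0,0,-0.13,0.65]
    - [-0.46,0.23,0,0,0,-0.16,0.65]
    - [-0.53,0.262,0,0,0,-0.18,0.65]
    - [-0.57,0.281,0,0,0,-0.19,0.65]
    - [-0.585,0.288,0,0,0,-0.193,0.65]

```text
clock: 8.85
position: [0.6606, -0.1168, 0.104]
tool_rot: [-3.141, 0.001, 1.835]
force: [-0.3, 0.4, 0.1]
grip_width: 0.0301
finger_force: 0.0
```

```bash
python3 - <<'E'
from h import *
plan((.6606,-.1145),.004,105.3)
c=get_calibration("wrist");im=grab_frame("wrist")
print(proj("wrist",(.643,-.051,.015),c))
g=cv2.cvtColor(im,cv2.COLOR_RGB2GRAY)[:220]
m=cv2.morphologyEx((g>150).astype(np.uint8),cv2.MORPH_CLOSE,np.ones((9,9)))
for x in cv2.findContours(m,0,2)[0]:
    if cv2.contourArea(x)>800:
        ce,r=cv2.minEnclosingCircle(x); p=ray("wrist",ce,.015,c); print(ce,r,p,cv2.contourArea(x))
E
```

```text
t 8.85 pos [ 0.6606 -0.1168  0.104 ] rot [-3.1410e+00  1.1000e-03  1.8349e+00] q [ 0.27  0.75 -0.29  1.56  0.26  0.88  0.15] F [-0.3  0.4  0.1] w 0.0301
target [ 0.6606 -0.1145  0.004 ] shift [0.0046 0.0013 0.2   ] turn [-0.0003  0.0005 -0.0014]
[259.28466972 116.18259374]
(245.65281677246094, 97.99061584472656) 79.9590835571289 [ 0.62870305 -0.04015341] 8090.5
(425.71356201171875, 109.5) 138.79501342773438 [ 0.7740559  -0.00839568] 22338.0
(29.5, 19.0) 35.089271545410156 [ 0.44709324 -0.02334763] 931.0
```

Request:
play_rows:
  deltas:
    - [0,0,0.05,0,0,0,0.65]
    - [0,0,0.1,0,0,0,0.65]
    - [0,0,0.15,0,0,0,0.65]
    - [0,0,0.185,0,0,0,0.65]
    - [0,0,0.199,0,0,0,0.65]
    - [0,0,0.199,0,0,0,0.65]
    - [0.02,0,0.199,0,0,0,0.65]
    - [0.04,0,0.199,0,0,0,0.65]
    - [0.06,0,0.199,0,0,0,0.65]
    - [0.08,0,0.199,0,0,0,0.65]

```text
clock: 9.9
position: [0.6506, -0.0727, 0.0055]
tool_rot: [3.141, 0.0, 1.839]
force: [1.7, -1.5, 0.8]
grip_width: 0.03
finger_force: 0.8
```

Request:
play_rows:
  deltas:
    - [0.02,0,0,0,0,0,0.65]
    - [0.04,0,0,0,0,0,0.65]
    - [0.06,0,0,0,0,0,0.65]
    - [0.08,0,0,0,0,0,0.65]
    - [0.1,0,0,0,0,0,0.65]

```text
clock: 10.4
position: [0.6372, -0.0248, 0.0048]
tool_rot: [3.142, 0.0, 1.838]
force: [0.7, -2.7, 2.4]
grip_width: 0.0299
finger_force: 1.4
```

```bash
python3 - <<'E'
from h import *
plan((.5764,.1930),.004,105.3)
a1=grab_frame("wrist")
cv2.imwrite("pics/m3.png",cv2.cvtColor(a1,cv2.COLOR_RGB2BGR))
E
```

```text
t 10.4 pos [ 0.6372 -0.0248  0.0048] rot [3.1415e+00 1.0000e-04 1.8385e+00] q [ 0.11  0.84 -0.24  1.68  0.3   0.65 -0.03] F [ 0.7 -2.7  2.4] w 0.0299
target [0.5764 0.193  0.004 ] shift [ 0.4522 -0.002   0.0016] turn [0.     0.     0.0003]
```

View pics/m3.png

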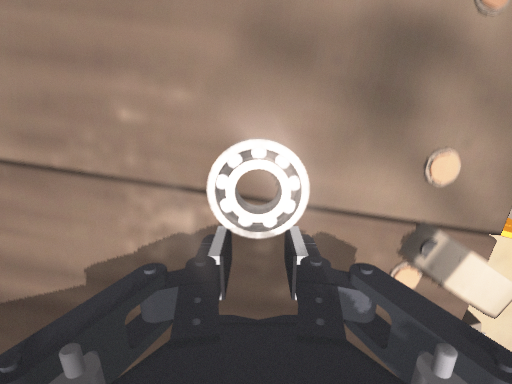

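The bearing is cradled at (258,188), centred between the fingers. I'll push 0.45 further.

Request:
play_rows:
  deltas:
    - [0.02,0,0,0,0,0,0.65]
    - [0.04,0,0,0,0,0,0.65]
    - [0.06,0,0,0,0,0,0.65]
    - [0.08,0,0,0,0,0,0.65]
    - [0.1,0,0,0,0,0,0.65]
    - [0.12,0,0,0,0,0,0.65]
    - [0.14,0,0,0,0,0,0.65]
    - [0.16,0,0,0,0,0,0.65]
    - [0.18,0,0,0,0,0,0.65]
    - [0.2,0,0,0,0,0,0.65]

```text
clock: 11.45
position: [0.6106, 0.0718, 0.0048]
tool_rot: [-3.142, -0.0, 1.839]
force: [0.7, -0.7, 0.6]
grip_width: 0.0299
finger_force: 0.6
```

Request:
play_rows:
  deltas:
    - [0.02,0,0,0,0,0,0.65]
    - [0.04,0,0,0,0,0,0.65]
    - [0.06,0,0,0,0,0,0.65]
    - [0.08,0,0,0,0,0,0.65]
    - [0.1,0,0,0,0,0,0.65]
    - [0.12,0,0,0,0,0,0.65]
    - [0.14,0,0,0,0,0,0.65]
    - [0.16,0,0,0,0,0,0.65]
    - [0.18,0,0,0,0,0,0.65]
    - [0.2,0,0,0,0,0,0.65]

```text
clock: 12.45
position: [0.5843, 0.1681, 0.0049]
tool_rot: [3.142, 0.0, 1.838]
force: [0.7, -2.1, 2.3]
grip_width: 0.0298
finger_force: 1.4
```

Request:
play_rows:
  deltas:
    - [0.015,0,0,0,0,0,0.65]
    - [0.03,0,0,0,0,0,0.65]
    - [0.04,0,0,0,0,0,0.65]
    - [0.045,0,0,0,0,0,0.65]
    - [0.045,0,0,0,0,0,0.65]
    - [0.02,0,0,0,0,0,0.65]
    - [0.0,0,-0.04,0,0,0,0.65]
    - [0.0,0,-0.12,0,0,0,0.65]
    - [0.0,0,-0.2,0,0,0,0.65]

```text
clock: 13.35
position: [0.5843, 0.1654, 0.1054]
tool_rot: [-3.14, 0.0, 1.837]
force: [-0.3, -0.0, -0.7]
grip_width: 0.0299
finger_force: 0.0
```

```bash
python3 - <<'E'
from h import *
m=(-.304,.06); print(toworld(m))
# bolt start: 60mm behind bolt mid along pan x (head end is 23mm behind mid +8 radius)
plan(toworld((-.37,.066)),.1,78.5)
im=grab_frame("wrist");cv2.imwrite("pics/raw_w4.png",cv2.cvtColor(im,cv2.COLOR_RGB2BGR))
print(toworld((-.37,.066)))
E
```

```text
[ 0.44568115 -0.01552974]
t 13.35 pos [0.5843 0.1654 0.1054] rot [-3.1398e+00  3.0000e-04  1.8370e+00] q [-0.2   0.66 -0.26  1.74  0.22  0.78 -0.3 ] F [-0.3 -0.  -0.7] w 0.0299
target [ 0.4266 -0.079   0.1   ] shift [-0.3887 -0.4328  0.0117] turn [-0.0008  0.0004  0.2229]
[ 0.42661825 -0.07900104]
```

Request:
play_rows:
  deltas:
    - [-0.02,-0.022,0,0,0,0.015,0.65]
    - [-0.065,-0.072,0,0,0,0.04,0.65]
    - [-0.115,-0.128,0,0,0,0.07,0.65]
    - [-0.165,-0.184,0,0,0,0.1,0.65]
    - [-0.215,-0.239,0,0,0,0.13,0.65]
    - [-0.265,-0.295,0,0,0,0.16,0.65]
    - [-0.315,-0.351,0,0,0,0.185,0.65]
    - [-0.36,-0.4,0,0,0,0.21,0.65]
    - [-0.38,-0.423,0,0,0,0.22,0.65]
    - [-0.389,-0.433,0,0,0,0.223,0.65]

```text
clock: 14.4
position: [0.4264, -0.0792, 0.1049]
tool_rot: [3.142, 0.0, 1.369]
force: [0.7, 0.4, -0.9]
grip_width: 0.0298
finger_force: 0.0
```

```bash
python3 - <<'E'
from h import *
plan(toworld((-.37,.064)),.0045,78.5)
im=grab_frame("wrist");cv2.imwrite("pics/w5.png",cv2.cvtColor(im,cv2.COLOR_RGB2BGR))
c=get_calibration("wrist")
for q in((-.325,.081),(-.280,.041)): print(proj("wrist",[*toworld(q),.01],c))
E
```

```text
t 14.4 pos [ 0.4264 -0.0792  0.1049] rot [3.1416e+00 3.0000e-04 1.3687e+00] q [ 0.17  0.44 -0.15  2.19  0.13  0.52 -0.28] F [ 0.7  0.4 -0.9] w 0.0298
target [ 0.4286 -0.0794  0.0045] shift [0.0006 0.0043 0.2008] turn [ 0.      0.0002 -0.0007]
[241.67003062 143.30023562]
[289.92014499  88.02381196]
```

View pics/w5.png

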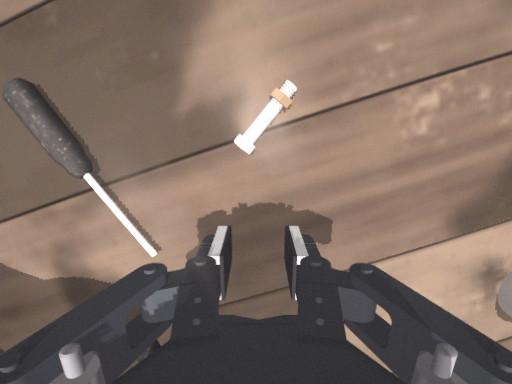

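The bolt's head is at (245,145) and its nut end at (290,86). The head lies near the inner edge of the left finger, so I'll narrow the gap to keep it from slipping in. Then I'll shift 4 mm towards the head, descend and push.

Request:
play_rows:
  deltas:
    - [0,-0.004,0.05,0,0,0,0.84]
    - [0,-0.008,0.1,0,0,0,0.84]
    - [0,-0.008,0.15,0,0,0,0.84]
    - [0,-0.008,0.185,0,0,0,0.84]
    - [0,-0.008,0.2,0,0,0,0.84]
    - [0,-0.008,0.2,0,0,0,0.84]
    - [0.02,-0.008,0.2,0,0,0,0.84]
    - [0.035,-0.008,0.2,0,0,0,0.84]
    - [0.05,-0.008,0.2,0,0,0,0.84]
    - [0.065,-0.008,0.2,0,0,0,0.84]

```text
clock: 15.45
position: [0.4301, -0.044, 0.0053]
tool_rot: [3.141, -0.0, 1.372]
force: [-0.4, -0.5, 1.0]
grip_width: 0.0131
finger_force: 0.3
```

Request:
play_rows:
  deltas:
    - [0.015,0,0,0,0,0,0.84]
    - [0.03,0,0,0,0,0,0.84]
    - [0.045,0,0,0,0,0,0.84]
    - [0.06,0,0,0,0,0,0.84]
    - [0.075,0,0,0,0,0,0.84]
    - [0.09,0,0,0,0,0,0.84]
    - [0.105,0,0,0,0,0,0.84]
    - [0.12,0,0,0,0,0,0.84]

```text
clock: 16.25
position: [0.4416, 0.0146, 0.0048]
tool_rot: [-3.142, 0.0, 1.371]
force: [0.1, 0.7, -1.3]
grip_width: 0.0136
finger_force: 0.1
```

```bash
python3 - <<'E'
from h import *
plan(toworld((-.08,.06)),.0045,78.5)
print("tool pan",topan(observe()['position']))
c=get_calibration("wrist");im=grab_frame("wrist");cv2.imwrite("pics/raw_w6.png",cv2.cvtColor(im,cv2.COLOR_RGB2BGR))
g=cv2.cvtColor(im,cv2.COLOR_RGB2GRAY)[:225]
for th in(150,190):
  m=(g>th).astype(np.uint8)
  for x in cv2.findContours(m,0,2)[0]:
    if cv2.contourArea(x)>150:
        r=cv2.boxPoints(cv2.minAreaRect(x)); print(th,cv2.contourArea(x),r.round().tolist(),[topan(ray("wrist",k,.012,c)).round(3).tolist() for k in r])
E
```

```text
t 16.25 pos [0.4416 0.0146 0.0048] rot [-3.1415  0.      1.3715] q [-0.12  0.66 -0.06  2.21  0.13  0.28 -0.5 ] F [ 0.1  0.7 -1.3] w 0.0136
target [0.4904 0.204  0.0045] shift [0.3906 0.0207 0.0006] turn [-0.      0.      0.0007]
tool pan [-0.27530214  0.07000771]
150 748.5 [[338.0, 198.0], [371.0, 196.0], [373.0, 223.0], [339.0, 225.0]] [[-0.247, 0.03], [-0.247, 0.012], [-0.262, 0.01], [-0.263, 0.028]]
150 196.0 [[437.0, 179.0], [461.0, 179.0], [461.0, 192.0], [437.0, 192.0]] [[-0.237, -0.022], [-0.237, -0.035], [-0.244, -0.036], [-0.244, -0.023]]
150 25978.5 [[172.0, 224.0], [181.0, -5.0], [357.0, 2.0], [348.0, 231.0]] [[-0.262, 0.117], [-0.155, 0.105], [-0.157, 0.027], [-0.266, 0.023]]
150 4787.5 [[24.0, 24.0], [189.0, -45.0], [208.0, 1.0], [43.0, 70.0]] [[-0.164, 0.18], [-0.139, 0.101], [-0.158, 0.093], [-0.184, 0.173]]
190 1856.0 [[243.0, 200.0], [337.0, 200.0], [337.0, 224.0], [243.0, 224.0]] [[-0.249, 0.079], [-0.249, 0.03], [-0.262, 0.029], [-0.262, 0.079]]
190 652.5 [[338.0, 199.0], [370.0, 196.0], [372.0, 222.0], [340.0, 225.0]] [[-0.248, 0.03], [-0.247, 0.013], [-0.261, 0.01], [-0.263, 0.027]]
```

The bolt is flush with the fingers, spanning pan y 11 to 79 mm, while the tool is centred at 70 mm. I'll back off, recentre at 45 mm and widen the gap so the fingers bear on the head and nut, then continue.

Request:
play_rows:
  deltas:
    - [-0.02,0,0,0,0,0,0.84]
    - [-0.04,0,0,0,0,0,0.75]
    - [-0.04,0.025,0,0,0,0,0.65]
    - [-0.04,0.05,0,0,0,0,0.65]
    - [-0.04,0.05,0,0,0,0,0.65]
    - [-0.02,0.05,0,0,0,0,0.65]
    - [-0.005,0.05,0,0,0,0,0.65]
    - [0.01,0.049,0,0,0,0,0.65]
    - [0.025,0.048,0,0,0,0,0.65]
    - [0.04,0.047,0,0,0,0,0.65]

```text
clock: 17.3
position: [0.4684, 0.0298, 0.0048]
tool_rot: [-3.141, 0.0, 1.372]
force: [0.6, -0.3, 0.5]
grip_width: 0.0302
finger_force: 0.2
```

```bash
cat > look.py <<'E'
from h import *
plan(toworld((-.09,.057)),.0045,78.5)
print("tool pan",topan(observe()['position']))
c=get_calibration("wrist");im=grab_frame("wrist")
g=cv2.cvtColor(im,cv2.COLOR_RGB2GRAY)[:225]
for x in cv2.findContours((g>190).astype(np.uint8),0,2)[0]:
    if cv2.contourArea(x)>300:
        r=cv2.boxPoints(cv2.minAreaRect(x)); print(cv2.contourArea(x),r.round().tolist(),[topan(ray("wrist",k,.012,c)).round(3).tolist() for k in r])
E
python3 look.py
```

```text
t 17.3 pos [0.4684 0.0298 0.0048] rot [-3.1414  0.      1.3721] q [-0.14  0.68 -0.06  2.14  0.13  0.33 -0.51] F [ 0.6 -0.3  0.5] w 0.0302
target [0.4914 0.1936 0.0045] shift [ 0.3301 -0.0195  0.0006] turn [-0.0001  0.      0.001 ]
tool pan [-0.25502947  0.04683854]
1870.5 [[195.0, 199.0], [290.0, 199.0], [290.0, 224.0], [195.0, 224.0]] [[-0.228, 0.08], [-0.228, 0.031], [-0.242, 0.031], [-0.242, 0.081]]
653.0 [[290.0, 199.0], [323.0, 195.0], [326.0, 221.0], [293.0, 225.0]] [[-0.228, 0.031], [-0.226, 0.014], [-0.24, 0.012], [-0.242, 0.029]]
```

Request:
play_rows:
  deltas:
    - [0.018,-0.001,0,0,0,0,0.65]
    - [0.036,-0.002,0,0,0,0,0.65]
    - [0.054,-0.003,0,0,0,0,0.65]
    - [0.072,-0.004,0,0,0,0,0.65]
    - [0.09,-0.005,0,0,0,0,0.65]
    - [0.108,-0.006,0,0,0,0,0.65]
    - [0.126,-0.007,0,0,0,0,0.65]
    - [0.144,-0.008,0,0,0,0,0.65]
    - [0.162,-0.009,0,0,0,0,0.65]
    - [0.18,-0.01,0,0,0,0,0.65]

```text
clock: 18.35
position: [0.4815, 0.1189, 0.0048]
tool_rot: [-3.142, -0.0, 1.371]
force: [0.8, -1.5, 0.0]
grip_width: 0.0295
finger_force: 0.3
```

```bash
python3 look.py
```

```text
t 18.35 pos [0.4815 0.1189 0.0048] rot [-3.1415 -0.      1.3714] q [-0.33  0.7  -0.05  2.07  0.08  0.37 -0.64] F [ 0.8 -1.5  0. ] w 0.0295
target [0.4914 0.1936 0.0045] shift [ 0.1503 -0.0102  0.0006] turn [-0.     -0.      0.0006]
tool pan [-0.16515598  0.0517467 ]
1169.0 [[211.0, 207.0], [282.0, 203.0], [283.0, 222.0], [212.0, 226.0]] [[-0.143, 0.077], [-0.14, 0.041], [-0.151, 0.04], [-0.153, 0.077]]
56247.5 [[148.0, 0.0], [511.0, 0.0], [511.0, 176.0], [148.0, 176.0]] [[-0.046, 0.102], [-0.042, -0.064], [-0.125, -0.082], [-0.126, 0.109]]
1025.0 [[107.0, 0.0], [117.0, -1.0], [130.0, 128.0], [120.0, 129.0]] [[-0.046, 0.12], [-0.046, 0.116], [-0.102, 0.115], [-0.102, 0.12]]
```

Request:
play_rows:
  deltas:
    - [0.018,-0.001,0,0,0,0,0.65]
    - [0.036,-0.002,0,0,0,0,0.65]
    - [0.054,-0.003,0,0,0,0,0.65]
    - [0.072,-0.004,0,0,0,0,0.65]
    - [0.09,-0.005,0,0,0,0,0.65]
    - [0.108,-0.006,0,0,0,0,0.65]
    - [0.126,-0.007,0,0,0,0,0.65]
    - [0.144,-0.008,0,0,0,0,0.65]
    - [0.162,-0.009,0,0,0,0,0.65]
    - [0.178,-0.01,0,0,0,0,0.65]

```text
clock: 19.4
position: [0.4942, 0.2072, 0.0048]
tool_rot: [-3.142, -0.0, 1.372]
force: [0.7, -0.7, 0.0]
grip_width: 0.0296
finger_force: 0.3
```

```bash
python3 look.py
```

```text
t 19.4 pos [0.4942 0.2072 0.0048] rot [-3.1415e+00 -1.0000e-04  1.3716e+00] q [-0.48  0.73 -0.03  1.97  0.05  0.44 -0.75] F [ 0.7 -0.7  0. ] w 0.0296
target [0.4914 0.1936 0.0045] shift [-0.0278 -0.0002  0.0006] turn [-0.     -0.      0.0007]
tool pan [-0.07607603  0.05692538]
587.0 [[212.0, 210.0], [282.0, 207.0], [282.0, 222.0], [212.0, 225.0]] [[-0.055, 0.082], [-0.053, 0.046], [-0.062, 0.045], [-0.064, 0.082]]
416.5 [[408.0, 222.0], [419.0, 167.0], [440.0, 172.0], [428.0, 227.0]] [[-0.062, -0.022], [-0.032, -0.024], [-0.034, -0.036], [-0.065, -0.035]]
1008.0 [[355.0, 216.0], [392.0, 160.0], [417.0, 177.0], [379.0, 232.0]] [[-0.058, 0.007], [-0.028, -0.009], [-0.037, -0.023], [-0.068, -0.008]]
40397.5 [[163.0, 224.0], [163.0, 0.0], [464.0, 0.0], [464.0, 224.0]] [[-0.063, 0.109], [0.042, 0.1], [0.045, -0.035], [-0.063, -0.055]]
```

Now I'll retreat, lift clear and move aside.

Request:
play_rows:
  deltas:
    - [-0.02,0,0,0,0,0,0.65]
    - [-0.05,0,-0.01,0,0,0,0.65]
    - [-0.08,0,-0.08,0,0,0,0.65]
    - [-0.11,0,-0.16,0,0,0,0.65]
    - [-0.18,0,-0.24,0,0,0,0.65]
    - [-0.26,0,-0.32,0,0,0,0.65]
    - [-0.35,0,-0.38,0,0,0,0.65]
    - [-0.44,0,-0.4,0,0,0,0.65]
    - [-0.5,0,-0.4,0,0,0,0.65]
    - [-0.5,0,-0.4,0,0,0,0.65]

```text
clock: 20.45
position: [0.4427, -0.0448, 0.2058]
tool_rot: [3.14, 0.001, 1.363]
force: [0.5, 1.1, -0.8]
grip_width: 0.0301
finger_force: 0.0
```

```bash
python3 - <<'E'
from h import *
print(observe()['position'],observe()['clock'])
t,s=grab_frame("top"),grab_frame("side")
o=np.hstack([cv2.resize(t[110:290,80:260],(400,400)),cv2.resize(s[140:340,180:380],(400,400))])
cv2.imwrite("pics/final.png",cv2.cvtColor(o,cv2.COLOR_RGB2BGR))
E
```

```text
[ 0.44268508 -0.04478591  0.20575224] 20.45
```

View pics/final.png

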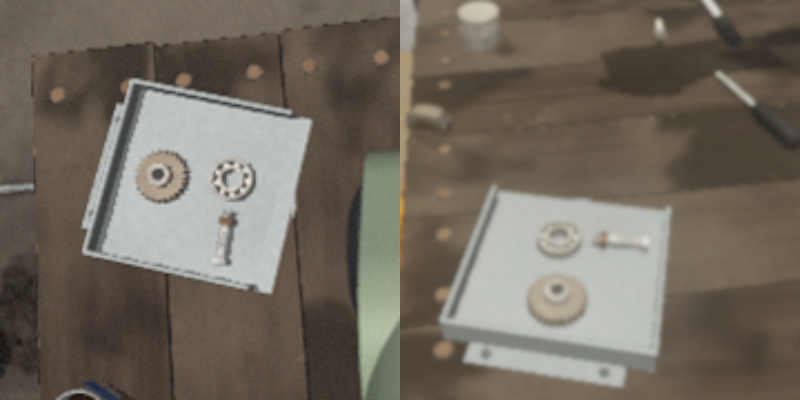

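The gear (162,175), bearing (233,180) and bolt (225,238) all lie flat in the pan, behind the lip. The piston, cap and plug look unmoved.

```bash
python3 -c "
from workcell import *
print(job_done())"
```

```text
the job is handed in; nothing more can be done
None
```

The gear, bearing and bolt were swept into the pan in that order, all behind the lip with the gear and bearing flat; the piston, cap and plug look unmoved, and I handed the job in at about 20.5 s (no verdict returned).

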